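# Hook the spice shelf onto its slotted upright and press it home

## Robot

A 6-joint arm with a two-finger parallel gripper is mounted at the origin on a cart in front of the work surface, level with it; the furniture and walls round the work are solid. World frame = base frame: x ahead of the robot, y to its left, z up, the work surface at z = 0. Lengths are in mm, angles in rad, forces in N, time in s.
With the tool pointing down it reaches from about 300 to 875 mm from the base axis. Payload 6.4 kg.
Tool frame: the origin (TCP) lies between the finger pads; the fingertips stand 17 mm ahead of it and the grasp point (between the pads) lies 2 mm behind it (arm.finger_overhang is the distance from the TCP to the fingertips, in mm); z points along the fingers, y is the line along which they close (so a half turn about z gives the same grasp; the last joint's range is limited). The gripper opens to 85 mm and grips with 20 to 120 N. Pads are 22 mm wide; open, the fingers measure 114 mm over their backs; the gripper's body (76 mm by 85 mm) begins 54 mm behind the grasp point. The pads swing forward as they close: fully open they stand 13 mm farther back than shut.
Start: joints at [1.091, 0.181, 1.607, -0, 1.354, -0.206], TCP at [155.463, 553.6, 248.288] pointing down, gripper open.
Joint ranges: [-2.99, 2.99], [-0.89, 2.07], [0.3, 2.58], [-1.14, 4.28], [0, 2.63], [-3.12, 3.12]. Speed limits (rad/s): [2.57, 2.57, 3.01, 3.14, 3.14, 3.14].

## Interface

Orientations are given as a unit quaternion [w, x, y, z].
In Python, from rig import arm, imaging gives the robot as it stands. The module is installed in compiled form; this text tells all that it offers.
- The arm moves only by the tool step_arm, never from a script. Its argument "rows" is one flat list of numbers, 7 for each row, row after row: the shift along the tool's x, y, z each as a share of 0.02 m, from -1 to 1, then the turn, a rotation vector about the tool's x, y, z each as a share of 6 degrees, from -1 to 1, then the closure, from -1 (fully open) to 1 (shut). In form: [x, y, z, rx, ry, rz, grip, x, y, z, rx, ry, rz, grip, ...]. A call has exactly 10 rows; each row shifts and turns the commanded pose from where the row before left it, along the tool's axes as they then stand; what a row does not reach is not made up. A row lasts 1/10 s, in which the tool goes at most 50 mm and 8.59 degrees, less where a joint would pass 70% of its speed; a pose out of reach is approached as far as the arm can. A call with a number of a shift or a turn outside -1 to 1 is refused whole. A call with a gripper value outside its range is refused whole. The fingers move at their own pace and stop on an object; "squeeze" is the grip in N (left out, the last holds). Time passes only in rows, so rows that do not move let the fingers close, or fill a call up. It gives the time, the measured TCP pose, the force, the opening and the grip force at its end, in the units of the state.
- arm.observe(): the state, without advancing time (a new reading comes with each control period).
- imaging.camera(name): name is "scene" or "top"; returns the picture (480x640x3 uint8, red, green, blue); there is no depth.
- imaging.camera_params(name): a dict with "fx", "fy", "cx", "cy" (pixels), "extrinsics" (4x4, takes a point from world to camera coordinates). Camera axes: x right, y down, z forward; pixel columns grow to the right and rows downward; lengths in mm; the calibration is good to about 2 mm. A picture is of the moment at which its call begins. camera_params takes no time and is no camera call.
- arm.finish_job(): hands the job in; it is judged then, once.
The state is a dict: "time_s": time; "q": joint angles; "dq": joint speeds; "joint_torque": joint torques, N m; "position": TCP position; "tcp_rot": TCP orientation; "force": force on the tool from outside, world axes, zero at the start; "wrist_torque": the same for the moment, N m; "opening": finger opening in mm; "gripper_force": force on a finger pad.
Only numpy, scipy, OpenCV 4.12 (cv2) and the standard library are available. Lean on these libraries where they do the work, as an engineer would, in place of code of your own. Each camera call takes 0.05 s, during which the arm holds its last target. There are 200 camera calls.

## Task

Pick up the little wooden spice shelf, put the two steel claws on its back through the two slots of the slotted upright, and press the shelf down until it sits fully home and the spring catch has snapped out over its crossbar. Leave it hanging there, locked, and leave the mug, the jars and the salt shaker where they stand.

Things in the scene. Friction and masses are not known exactly. Their poses are not given: they have to be found in the camera images.
- rack: Slotted upright, fixed: light wood panel 150 mm wide (y), 8 mm thick, 178 mm high, on a 110 x 170 x 14 mm foot that reaches 40 mm out in front. Origin on the table below the middle of the panel's front face; front looks along its -x, roughly to the robot; z up. Two slots, centred at y = +40 and -40 mm, each 24 mm wide, open right through, from 118 to 158 mm above the table.
- rack_seat (a point): Point on the upright's front face midway between the slots, level with their lower edges (118 mm above the table). Axes as the rack. When the shelf is home, shelf_claws lies here. To hook: bring shelf_claws 20 to 30 mm above this point, go along +x of the rack until the shelf's back touches the upright, then down.
- catch (a joint): Spring catch between the slots: steel nose 28 mm wide, sloped above, undercut below, its tip 5 mm out of the front face, 115 mm up. Value: 0 out, 0.007 m pushed in; spring 3.2 N at 0, rising 800 N/m. On the way down the shelf's crossbar pushes it in; with the shelf home it is out again above the bar. The shelf's weight does not do this: push down with 5 to 15 N more.
- crossbar (a point): Middle of the shelf's steel crossbar, 6 mm high (z), on the back face, 9.5 mm below shelf_claws. It spans an opening in the middle of the back panel, free above and below the bar, into which the catch's nose fits. Home, the bar lies just below the nose.
- shelf_grip (a point): Grip point on the divider of the loose light-wood shelf (0.3 kg, 112 mm deep in x, 120 wide in y, 110 high), 78 mm above its underside, which stands flat on the table at the start. Shelf front looks along -x, z up. The upright divider is 14 mm thick (y), runs from x = -38 to +56 mm about this point, top 12 mm above it. Grasp from above, fingers closing along y. Floor rims are under 21 mm high.
- shelf_claws (a point): Point on the shelf's back face between its claws, level with the undersides of the claw necks; 62 mm behind (+x of the shelf) and level with shelf_grip. Claws at y = +40 and -40 mm, 16 mm wide; necks 10 mm high (upward from here), reaching 18 mm back; tips hang 20 mm below here, 11 to 18 mm behind the back face. Axes as the shelf.
- thumb_pad (a point): Middle of the top of the thumb pad, a level plate 30 mm (x) by 60 mm (y) standing forward from the top of the shelf's back panel; 42 mm behind (+x) and 32 mm above shelf_grip. Press here: pressing farther out makes the shelf bind on the upright. Home, it is 150 mm above the table, 28 mm below the upright's top edge.
- mug: White mug with handle, 92 x 127 x 95 mm, loose bystander, origin under its middle.
- jar_a: Square glass spice jar, 46 x 46 x 96 mm, loose bystander, origin under its middle.
- jar_b: Another square glass spice jar, 46 x 46 x 96 mm, loose bystander, origin under its middle.
- salt: Salt shaker with a domed top, 44 x 44 x 90 mm, loose bystander, origin under its middle.

How it is judged (in metres and radians):
At the end, for the whole second after the job is handed in: The shelf hangs by both claws, home: shelf_claws within 3 mm of rack_seat's height, within 7 mm sideways and from 6 mm in front of to 3 mm behind the panel's face; the shelf upright within 0.12 rad; the catch out (joint below 1.5 mm) over the crossbar; the shelf at rest (z of shelf_claws in the frame of rack_seat between -0.003 and 0.003 m and y of shelf_claws in the frame of rack_seat between -0.007 and 0.007 m and x of shelf_claws in the frame of rack_seat between -0.006 and 0.003 m and angle between shelf_claws's own z axis and vertical below 0.12 rad and value of joint catch below 0.0015 m and linear speed of spice_shelf below 0.02 m/s); the robot touches nothing.
It fails at once if the mug was moved more than 30 mm or tipped (distance of mug from where it was at the start of the episode above 0.03 m or angle between mug's own z axis and vertical above 0.4 rad).
It fails at once if the first jar was moved more than 30 mm or tipped (distance of jar_a from where it was at the start of the episode above 0.03 m or angle between jar_a's own z axis and vertical above 0.4 rad).
It fails at once if the second jar was moved more than 30 mm or tipped (distance of jar_b from where it was at the start of the episode above 0.03 m or angle between jar_b's own z axis and vertical above 0.4 rad).
It fails at once if the salt shaker was moved more than 30 mm or tipped (distance of salt from where it was at the start of the episode above 0.03 m or angle between salt's own z axis and vertical above 0.4 rad).
It also fails if it takes over 48 s, if anything falls off the work surface, if the arm or the gripper's body presses on something with over 40 N, if the wrist force passes 120 N, or if a joint passes its speed limit or range.

## Working session

There is one attempt and no reset: what is moved stays moved. The work goes in short steps, Python scripts to look and compute and a tool call to move; the robot and the scene stay as the last step left them, time stands still between calls to the robot, and variables do not carry over. Pictures are saved under pics/ and viewed, at most 10 in all, crops included, and the job is handed in when it is done.

Besides the shell and the picture viewer there is one more tool, called after "Request:" in YAML: its name, and indented under it one key for each argument. step_arm: Moves the arm, as the interface text tells. Shift numbers are shares of 0.02 m and turn numbers shares of 6 degrees, none past 1 either way. Its arguments: {"type":"object","properties":{"rows":{"type":"array"},"squeeze":{"type":"number"}},"required":["rows"]}

```bash
mkdir -p pics; python3 - <<'E'
from rig import arm, imaging
import cv2,numpy as np
for n in("scene","top"):
    cv2.imwrite(f"pics/{n}0.png",imaging.camera(n)[:,:,::-1])
    p=imaging.camera_params(n);print(n,p["fx"],p["fy"],p["cx"],p["cy"]);print(np.round(p["extrinsics"],4).tolist())
s=arm.observe();print(s["position"],s["tcp_rot"],s["time_s"],s["opening"])
E
```

```text
scene 444.0534689692387 444.0534689692387 316.42941169597503 244.41556297950797
[[-0.7107, 0.7035, 0.0059, 372.2025], [0.5476, 0.5584, -0.6232, -187.1371], [-0.4417, -0.4397, -0.782, 1255.7466], [0.0, 0.0, 0.0, 1.0]]
top 460.8320848654254 460.8320848654254 314.2664647528387 240.31585107708554
[[-0.0164, -0.9998, -0.0126, -19.6724], [-0.9874, 0.0182, -0.1573, 520.563], [0.1575, 0.0099, -0.9875, 941.653], [0.0, 0.0, 0.0, 1.0]]
[155.22893986 553.16158009 247.46934047] [-2.63924742e-04  1.36461814e-01  9.90645008e-01 -7.55714836e-04] 0.1 85.20724470348574
```

View pics/scene0.png

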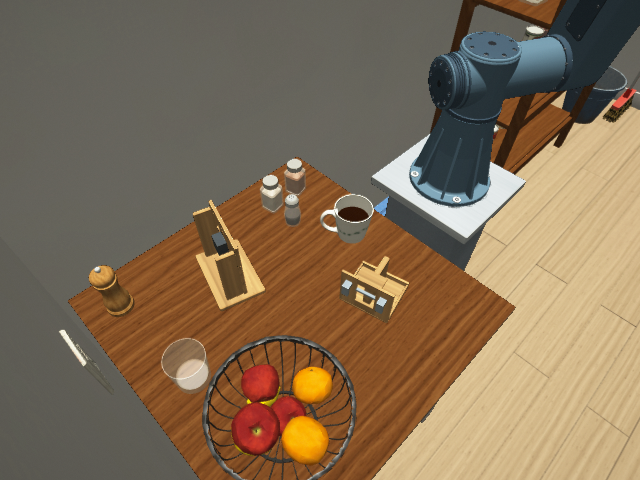

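View pics/top0.png

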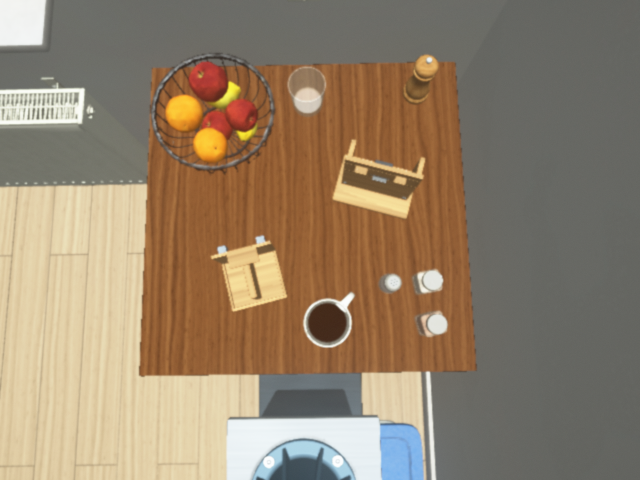

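The scene view shows the shelf at about (375,290) and the rack at (230,255). In the top view the shelf is at (252,275), with its back facing up and slightly left, and the rack is at (378,182). The mug is at (328,322), and the salt shaker and jars are at (392,283), (430,282) and (433,323). I'll enlarge the shelf and rack.

```bash
python3 - <<'E'
import cv2,numpy as np
s=cv2.imread("pics/scene0.png");t=cv2.imread("pics/top0.png")
R=lambda im,x,y,w,h,k:cv2.resize(im[y:y+h,x:x+w],None,fx=k,fy=k,interpolation=cv2.INTER_CUBIC)
a=np.hstack([R(t,200,225,100,100,4) ,R(t,325,125,100,100,4)])
cv2.imwrite("pics/c1.png",cv2.resize(a,(800,400)))
b=np.hstack([R(s,330,245,100,100,4),R(s,180,190,100,125,4)[:500,:][:400*500//400][:400]])
cv2.imwrite("pics/c2.png",b)
E
```

```text
(no output)
```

View pics/c1.png

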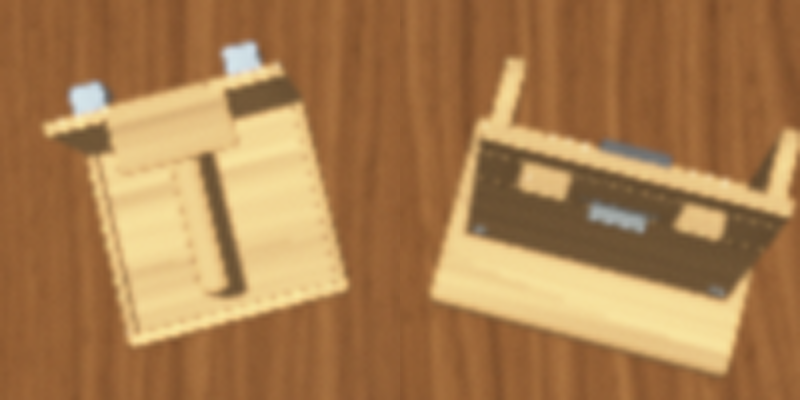

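View pics/c2.png

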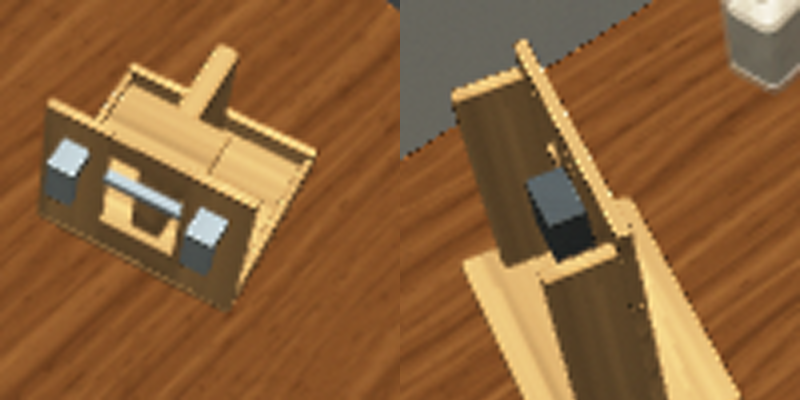

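```bash
cat > fit.py <<'E'
from rig import imaging
import numpy as np
from scipy.optimize import least_squares
P={n:imaging.camera_params(n) for n in("scene","top")}
def proj(n,X):
    p=P[n];E=np.array(p["extrinsics"]);c=np.atleast_2d(X)@E[:3,:3].T+E[:3,3]
    return np.c_[p["fx"]*c[:,0]/c[:,2]+p["cx"],p["fy"]*c[:,1]/c[:,2]+p["cy"]]
def fit(obs,x0):  # obs: (cam,(x,y,z),(u,v)); pose x,y,yaw
    def place(v,X):
        c,s=np.cos(v[2]),np.sin(v[2]);return [v[0]+c*X[0]-s*X[1],v[1]+s*X[0]+c*X[1],X[2]]
    f=lambda v:np.array([proj(n,place(v,X))[0]-u for n,X,u in obs]).ravel()
    r=least_squares(f,x0,loss="soft_l1",x_scale=[10,10,.05]);return r.x,f(r.x).reshape(-1,2)
E
python3 - <<'E'
from fit import *
T=lambda u,v:(200+u/4,225+v/4)
S=lambda u,v:(330+u/4,245+v/4)
sh=[("top",(-50,60,20),T(132,345)),("top",(-50,-60,20),T(347,290)),("top",(62,60,110),T(43,128)),("top",(62,-60,110),T(278,65)),
("top",(80,40,88),T(84,85)),("top",(80,-40,88),T(239,44)),("top",(-38,0,90),T(218,292)),
("scene",(62,60,110),S(262,205)),("scene",(62,-60,110),S(48,100)),("scene",(62,-60,0),S(40,215)),("scene",(62,60,0),S(232,308)),
("scene",(-50,-60,20),S(133,65)),("scene",(-50,60,20),S(315,152)),("scene",(-38,0,90),S(230,48))]
T=lambda u,v:(325+(u-400)/4,125+v/4)
S=lambda u,v:(180+(u-400)/4,190+v/4)
rk=[("top",(-40,85,7),T(432,295)),("top",(-40,-85,7),T(727,372)),("top",(0,75,14),T(470,232)),("top",(0,-75,14),T(725,297)),
("top",(-1,40,138),T(545,182)),("top",(-1,-40,138),T(702,220)),("top",(-2.5,0,115),T(618,215)),("top",(4,75,178),T(480,130)),("top",(4,-75,178),T(790,208)),
("scene",(4,-75,178),S(522,43)),("scene",(4,75,178),S(623,235)),("scene",(-40,85,14),(263,290)),("scene",(70,85,7),(218,304))]
for n,o,x0 in(("shelf",sh,[350,100,.2]),("rack",rk,[500,-150,-.2])):
    x,r=fit(o,x0);print(n,x.round(3));print(r.round(1).tolist())
E
```

```text
shelf [4.34503e+02 1.01869e+02 2.47000e-01]
[[-0.3, 1.1], [0.4, 0.1], [0.2, -0.2], [0.3, -0.2], [0.1, 0.8], [-0.5, 0.9], [-0.5, 0.4], [-0.9, 1.1], [-0.3, 1.5], [-0.7, 0.7], [-0.7, 2.1], [-0.4, -1.0], [1.0, -0.7], [0.1, -0.6]]
rack [ 6.32256e+02 -1.63225e+02 -2.87000e-01]
[[-0.7, 0.5], [-0.4, 0.9], [-1.1, -0.2], [0.6, 0.8], [0.1, -0.4], [0.5, 0.5], [-0.0, 0.6], [0.9, -1.1], [1.1, -0.3], [-1.7, -0.0], [-0.7, 0.9], [1.9, 0.1], [1.3, 7.8]]
```

Request:
step_arm:
  rows: [0,0,0,0,0,-1,-1,0,0,0,0,0,-1,-1,0,0,0,0,0,-1,-1,0,0,0,0,0,-1,-1,0,0,0,0,0,-1,-1,-0.3,-1,0,0,0,0,-1,-0.3,-1,0,0,0,0,-1,-0.3,-1,0,0,0,0,-1,-0.3,-1,0,0,0,0,-1,-0.3,-1,0,0,0,0,-1]
  squeeze: 40

```text
time_s: 1.1
position: [209.4, 463.2, 247.8]
tcp_rot: [-0.0, -0.125, 0.992, -0.0]
force: [-0.5, 0.1, 0.7]
opening: 85.5
gripper_force: 0.0
```

Request:
step_arm:
  rows: [-0.3,-1,0,0,0,0,-1,-0.3,-1,0,0,0,0,-1,-0.3,-1,0,0,0,0,-1,-0.3,-1,0,0,0,0,-1,-0.3,-1,0,0,0,0,-1,-0.3,-1,0,0,0,0,-1,-0.3,-1,0,0,0,0,-1,-0.3,-1,0,0,0,0,-1,-0.3,-1,0,0,0,0,-1,-0.3,-1,0,0,0,0,-1]

```text
time_s: 2.1
position: [316.9, 284.3, 248.0]
tcp_rot: [-0.0, -0.125, 0.992, -0.0]
force: [0.3, -0.4, 0.5]
opening: 85.9
gripper_force: 0.0
```

```bash
cat > go.py <<'E'
from rig import arm
import numpy as np,sys
from scipy.spatial.transform import Rotation as Ro
def go(xyz,yaw):  # remaining shift in the tool axes (mm) and turn (deg) to a tool-down pose, tool y = yaw + 90 deg
    s=arm.observe();q=s["tcp_rot"];R=Ro.from_quat([q[1],q[2],q[3],q[0]])
    c,k=np.cos(yaw),np.sin(yaw);G=Ro.from_matrix(np.array([[-c,-k,0],[-k,c,0],[0,0,-1]]))
    print("t",round(s["time_s"],2),"pos",np.round(s["position"],1),"force",np.round(s["force"],1),"open",round(s["opening"],1),round(s["gripper_force"],1))
    print("shift tool now",np.round(R.inv().apply(np.array(xyz)-s["position"]),1),"after turn",np.round(G.inv().apply(np.array(xyz)-s["position"]),1),"turn deg",np.round(np.degrees((R.inv()*G).as_rotvec()),2))
if __name__=="__main__":
    a=list(map(float,sys.argv[1:]));go(a[:3],a[3])
E
python3 go.py 434.5 101.9 160 0.247
```

```text
t 2.1 pos [316.9 284.3 248. ] force [ 0.3 -0.4  0.5] open 85.9 0.0
shift tool now [ -68.9 -205.8   88. ] after turn [ -69.4 -205.6   88. ] turn deg [-0.01 -0.03  0.16]
```

Request:
step_arm:
  rows: [-0.35,-1,0.3,0,0,0,-1,-0.35,-1,0.3,0,0,0,-1,-0.35,-1,0.3,0,0,0,-1,-0.35,-1,0.3,0,0,0,-1,-0.35,-1,0.3,0,0,0,-1,-0.35,-1,0.3,0,0,0,-1,-0.35,-1,0.3,0,0,0,-1,-0.35,-1,0.3,0,0,0,-1,-0.35,-1,0.3,0,0,0,-1,-0.3,-1,0.3,0,0,0,-1]

```text
time_s: 3.1
position: [433.3, 107.7, 187.8]
tcp_rot: [-0.0, -0.125, 0.992, 0.0]
force: [-0.7, 0.9, -0.8]
opening: 85.5
gripper_force: 0.0
```

```bash
python3 go.py 434.5 101.9 76 0.247; python3 - <<'E'
from rig import imaging
import cv2,numpy as np
from fit import proj
s=imaging.camera("scene")[:,:,::-1];t=imaging.camera("top")[:,:,::-1]
R=lambda im,x,y,w,h,k:cv2.resize(im[y:y+h,x:x+w],None,fx=k,fy=k,interpolation=cv2.INTER_CUBIC)
cv2.imwrite("pics/d1.png",np.hstack([R(s,300,180,133,160,3),R(t,180,195,133,160,3)]))
E
```

```text
t 3.1 pos [433.3 107.7 187.8] force [-0.7  0.9 -0.8] open 85.5 0.0
shift tool now [  0.2  -5.9 111.8] after turn [  0.2  -5.9 111.8] turn deg [ 0.01 -0.03  0.16]
```

View pics/d1.png

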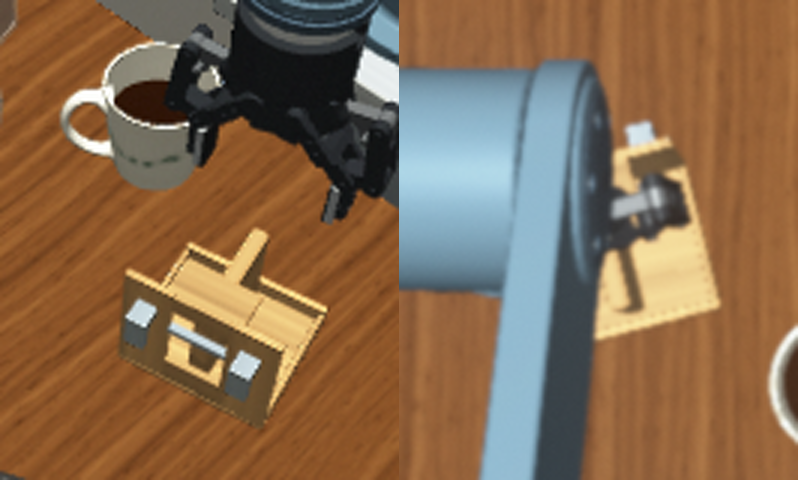

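The open gripper is above the shelf, straddling the divider, and the scene is unchanged. I'll lower it and grasp.

Request:
step_arm:
  rows: [0,-0.3,0.5,0,0,0,-1,0,0,0.8,0,0,0,-1,0,0,0.8,0,0,0,-1,0,0,0.8,0,0,0,-1,0,0,0.8,0,0,0,-1,0,0,0.8,0,0,0,-1,0,0,0.6,0,0,0,-1,0,0,0.5,0,0,0,-1,0,0,0,0,0,0,-1,0,0,0,0,0,0,-1]

```text
time_s: 4.2
position: [434.7, 102.7, 76.4]
tcp_rot: [0.0, -0.125, 0.992, 0.0]
force: [0.4, 0.1, -0.5]
opening: 85.4
gripper_force: 0.0
```

Request:
step_arm:
  rows: [0,0,0,0,0,0,1,0,0,0,0,0,0,1,0,0,0,0,0,0,1,0,0,0,0,0,0,1,0,0,0,0,0,0,1,0,0,0,0,0,0,1,0,0,0,0,0,0,1,0,0,0,0,0,0,1,0,0,0,0,0,0,1,0,0,0,0,0,0,1]
  squeeze: 60

```text
time_s: 5.2
position: [435.0, 102.5, 76.7]
tcp_rot: [0.0, -0.125, 0.992, -0.0]
force: [-0.5, -1.7, 4.9]
opening: 12.6
gripper_force: 59.6
```

```bash
python3 go.py 434.5 101.9 76 0.247; python3 - <<'E'
from rig import imaging
import cv2,numpy as np
E
```

```text
t 5.2 pos [435.  102.5  76.7] force [-0.5 -1.7  4.9] open 12.6 59.6
shift tool now [ 0.6 -0.4  0.7] after turn [ 0.6 -0.4  0.7] turn deg [-0.02  0.04  0.16]
```

```bash
python3 go.py 544.6 -137.3 190 -0.287; python3 - <<'E'
from fit import *
for n,uv,z in(("salt",(392,283),80),("jarA",(430,281),90),("jarB",(433,323),90),("mug",(328,322),95)):
    print(n,least_squares(lambda v:proj("top",[v[0],v[1],z])[0]-uv,[400,-100]).x.round())
E
```

```text
t 5.2 pos [435.  102.5  76.7] force [-0.5 -1.7  4.9] open 12.6 59.6
shift tool now [ -47.  -259.5 -113.2] after turn [-173.  -198.9 -113.3] turn deg [-1.000e-02  4.000e-02  3.076e+01]
salt [ 424. -184.]
jarA [ 426. -258.]
jarB [ 344. -260.]
mug [349. -54.]
```

Request:
step_arm:
  rows: [0,0,-0.2,0,0,0,1,0,0,-0.4,0,0,0,1,0,0,-0.6,0,0,0,1,0,0,-0.7,0,0,0,1,0,0,-0.7,0,0,0,1,0,0,-0.7,0,0,0,1,0,0,-0.7,0,0,0,1,0,0,-0.7,0,0,0,1,0,0,-0.5,0,0,0,1,0,0,-0.4,0,0,0,1]

```text
time_s: 6.2
position: [434.7, 102.7, 189.4]
tcp_rot: [0.0, -0.125, 0.992, -0.0]
force: [-0.1, -0.0, -3.2]
opening: 13.4
gripper_force: 58.6
```

Lifted; the force is -3.2 N, which matches the shelf's weight. Next I'll turn and travel.

Request:
step_arm:
  rows: [0,0,0,0,0,0.5,1,0,0,0,0,0,0.8,1,0,0,0,0,0,0.9,1,0,0,0,0,0,0.9,1,0,0,0,0,0,0.9,1,0,0,0,0,0,0.7,1,0,0,0,0,0,0.4,1,-0.2,-0.3,0,0,0,0,1,-0.5,-0.6,0,0,0,0,1,-0.7,-0.8,0,0,0,0,1]

```text
time_s: 7.2
position: [451.7, 61.8, 188.2]
tcp_rot: [-0.0, 0.14, 0.99, 0.0]
force: [0.2, -0.4, -2.6]
opening: 12.9
gripper_force: 58.6
```

Request:
step_arm:
  rows: [-0.8,-0.9,0,0,0,0,1,-0.8,-0.9,0,0,0,0,1,-0.8,-0.9,0,0,0,0,1,-0.8,-0.9,0,0,0,0,1,-0.8,-0.9,0,0,0,0,1,-0.8,-0.9,0,0,0,0,1,-0.7,-0.9,0,0,0,0,1,-0.5,-0.7,0,0,0,0,1,-0.3,-0.4,0,0,0,0,1,0,0,0,0,0,0,1]

```text
time_s: 8.2
position: [531.5, -116.4, 188.2]
tcp_rot: [-0.0, 0.142, 0.99, -0.0]
force: [0.8, 0.9, -2.7]
opening: 13.1
gripper_force: 58.6
```

```bash
python3 go.py 544.6 -137.3 142 -0.287
```

```text
t 8.2 pos [ 531.5 -116.4  188.2] force [ 0.8  0.9 -2.7] open 13.1 58.6
shift tool now [-18.4 -16.4  46.2] after turn [-18.5 -16.4  46.2] turn deg [-0.   -0.01  0.1 ]
```

Request:
step_arm:
  rows: [-0.2,-0.4,0,0,0,0,1,-0.3,-0.4,0.1,0,0,0,1,-0.3,0,0.4,0,0,0,1,-0.1,0,0.4,0,0,0,1,0,0,0.4,0,0,0,1,0,0,0.4,0,0,0,1,0,0,0.4,0,0,0,1,0,0,0.2,0,0,0,1,0,0,0,0,0,0,1,0,0,0,0,0,0,1]

```text
time_s: 9.2
position: [544.3, -135.7, 142.4]
tcp_rot: [0.0, 0.142, 0.99, -0.0]
force: [0.3, 1.2, -2.5]
opening: 13.3
gripper_force: 58.7
```

```bash
python3 go.py 544.6 -137.3 142 -0.287; python3 - <<'E'
from rig import imaging
import cv2,numpy as np
s=imaging.camera("scene")[:,:,::-1];t=imaging.camera("top")[:,:,::-1]
cv2.imwrite("pics/e_s.png",s);cv2.imwrite("pics/e_t.png",t)
R=lambda im,x,y,w,h,k:cv2.resize(im[y:y+h,x:x+w],None,fx=k,fy=k,interpolation=cv2.INTER_CUBIC)
cv2.imwrite("pics/e1.png",np.hstack([R(s,190,180,100,140,4),R(t,325,130,100,140,4)]))
E
```

```text
t 9.2 pos [ 544.3 -135.7  142.4] force [ 0.3  1.2 -2.5] open 13.3 58.7
shift tool now [-0.7 -1.4  0.4] after turn [-0.7 -1.4  0.4] turn deg [-0.    0.01  0.16]
```

View pics/e1.png

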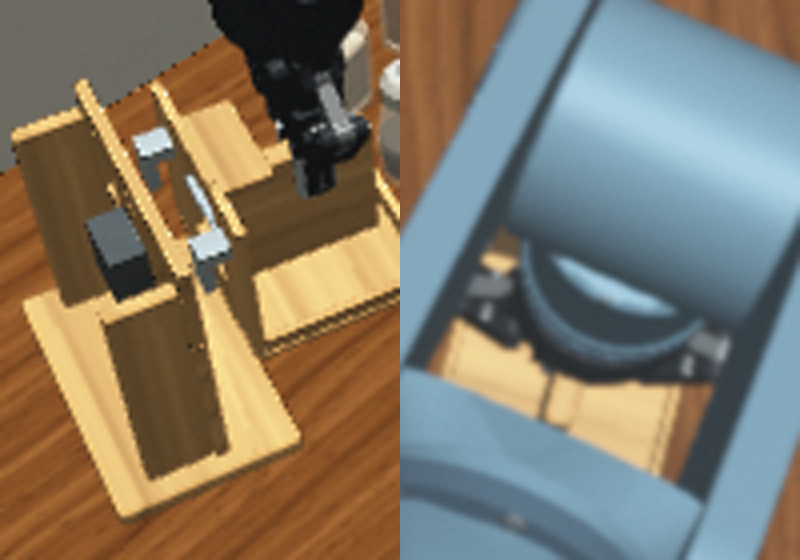

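The claws stand in front of the slots, facing the panel: far claw at crop (152,140), near claw at (210,245), panel top edge from (82,85) to (182,270). I'll check the lateral alignment in the scene camera.

```bash
python3 - <<'E'
from fit import *
S=lambda u,v:(190+u/4,180+v/4)
rk=[("scene",(4,-75,178),S(82,85)),("scene",(4,75,178),S(182,270)),("scene",(-40,85,14),S(300,436)),("scene",(70,85,0),S(125,518)),("scene",(70,-85,14),S(24,300)),("scene",(8,75,14),S(220,452))]
z=143.5
sh=[("scene",(60,-60,z+32),S(157,87)),("scene",(60,60,z+32),S(240,230)),("scene",(71,-40,z+10),S(152,140)),("scene",(71,40,z+10),S(210,244)),
("scene",(62,60,z-78),S(268,352))]
a,r=fit(rk,[632,-163,-.287]);print(a.round(3),r.round(1).tolist())
b,r=fit(sh,[544,-136,-.287]);print(b.round(3),r.round(1).tolist())
for R in (a,[632.3,-163.2,-.287]):
  for g in (b,[544.3,-135.7,-.287]):
    c=np.array([g[0]+62*np.cos(g[2]),g[1]+62*np.sin(g[2])])-R[:2]
    k=R[2];print("claws in rack",(c@[np.cos(k),np.sin(k)]).round(1),(c@[-np.sin(k),np.cos(k)]).round(1))
E
```

```text
[ 6.27280e+02 -1.64835e+02 -2.93000e-01] [[-0.0, -2.1], [0.8, 0.4], [0.9, -0.4], [-0.3, 2.0], [-0.8, -1.4], [-0.5, 0.6]]
[ 5.41562e+02 -1.37073e+02 -2.72000e-01] [[-1.1, -1.6], [0.8, 0.5], [0.4, -0.0], [0.6, -0.8], [-1.5, 2.2]]
claws in rack -28.1 3.1
claws in rack -25.9 4.3
claws in rack -32.4 0.3
claws in rack -30.2 1.5
```

Request:
step_arm:
  rows: [0,-0.1,0,0,0,0,1,-0.12,0,0,0,0,0,1,-0.12,0,0,0,0,0,1,-0.12,0,0,0,0,0,1,-0.12,0,0,0,0,0,1,-0.12,0,0,0,0,0,1,-0.12,0,0,0,0,0,1,-0.12,0,0,0,0,0,1,-0.12,0,0,0,0,0,1,0,0,0,0,0,0,1]

```text
time_s: 10.3
position: [562.4, -143.1, 142.3]
tcp_rot: [0.0, 0.142, 0.99, -0.0]
force: [-0.3, -0.2, -2.8]
opening: 13.0
gripper_force: 58.7
```

Request:
step_arm:
  rows: [-0.08,0,0,0,0,0,1,-0.08,0,0,0,0,0,1,-0.08,0,0,0,0,0,1,-0.08,0,0,0,0,0,1,-0.05,0,0,0,0,0,1,-0.05,0,0,0,0,0,1,0,0,0,0,0,0,1,0,0,0,0,0,0,1,0,0,0,0,0,0,1,0,0,0,0,0,0,1]

```text
time_s: 11.3
position: [570.1, -145.3, 142.3]
tcp_rot: [-0.0, 0.142, 0.99, -0.0]
force: [0.3, -0.0, -2.9]
opening: 13.2
gripper_force: 58.7
```

```bash
python3 go.py 573.4 -145.9 142 -0.287
```

```text
t 11.3 pos [ 570.1 -145.3  142.3] force [ 0.3 -0.  -2.9] open 13.2 58.7
shift tool now [-3.4  0.4  0.3] after turn [-3.3  0.4  0.3] turn deg [-0.   -0.    0.16]
```

Not yet in contact; I'll keep going slowly.

Request:
step_arm:
  rows: [-0.05,0,0,0,0,0,1,-0.05,0,0,0,0,0,1,-0.05,0,0,0,0,0,1,0,0,0,0,0,0,1,0,0,0,0,0,0,1,0,0,0,0,0,0,1,0,0,0,0,0,0,1,0,0,0,0,0,0,1,0,0,0,0,0,0,1,0,0,0,0,0,0,1]

```text
time_s: 12.3
position: [571.0, -145.7, 141.9]
tcp_rot: [-0.003, 0.141, 0.99, 0.0]
force: [-10.3, 0.9, 1.6]
opening: 13.2
gripper_force: 59.6
```

Request:
step_arm:
  rows: [0.05,0,0,0,0,0,1,0,0,0.1,0,0,0,1,0,0,0.1,0,0,0,1,0,0,0.1,0,0,0,1,0,0,0.1,0,0,0,1,0,0,0.1,0,0,0,1,0,0,0.1,0,0,0,1,0,0,0,0,0,0,1,0,0,0,0,0,0,1,0,0,0,0,0,0,1]

```text
time_s: 13.3
position: [571.0, -145.4, 130.8]
tcp_rot: [-0.001, 0.141, 0.99, 0.0]
force: [-8.5, 2.4, 5.0]
opening: 13.3
gripper_force: 60.1
```

Request:
step_arm:
  rows: [0.05,0,0,0,0,0,1,0,0,0,0,0,0,1,0,0,0.05,0,0,0,1,0,0,0.05,0,0,0,1,0,0,0,0,0,0,1,0,0,0,0,0,0,1,0,0,0,0,0,0,1,0,0,0,0,0,0,1,0,0,0,0,0,0,1,0,0,0,0,0,0,1]

```text
time_s: 14.3
position: [570.8, -145.4, 129.3]
tcp_rot: [-0.0, 0.141, 0.99, 0.0]
force: [-7.7, 2.0, 7.1]
opening: 13.0
gripper_force: 60.3
```

```bash
python3 - <<'E'
from rig import imaging
import cv2,numpy as np
s=imaging.camera("scene")[:,:,::-1];cv2.imwrite("pics/f_s.png",s)
cv2.imwrite("pics/f1.png",cv2.resize(s[180:290,190:310],None,fx=5,fy=5,interpolation=cv2.INTER_CUBIC))
E
```

```text
(no output)
```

View pics/f1.png

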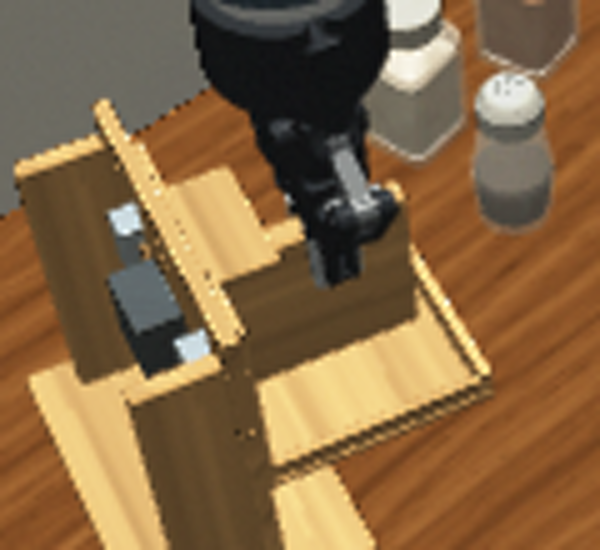

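Both claws are through the slots, visible behind the panel at crop (122,218) and (192,348). I'll go further down gently.

Request:
step_arm:
  rows: [0.03,0,0.05,0,0,0,1,0,0,0.05,0,0,0,1,0,0,0.05,0,0,0,1,0,0,0.05,0,0,0,1,0,0,0,0,0,0,1,0,0,0,0,0,0,1,0,0,0,0,0,0,1,0,0,0,0,0,0,1,0,0,0,0,0,0,1,0,0,0,0,0,0,1]

```text
time_s: 15.35
position: [570.5, -145.5, 125.8]
tcp_rot: [-0.0, 0.141, 0.99, -0.0]
force: [-8.3, 2.7, 9.8]
opening: 13.3
gripper_force: 60.6
```

Request:
step_arm:
  rows: [0,0,0.05,0,0,0,1,0,0,0.05,0,0,0,1,0,0,0.05,0,0,0,1,0,0,0.05,0,0,0,1,0,0,0.05,0,0,0,1,0,0,0,0,0,0,1,0,0,0,0,0,0,1,0,0,0,0,0,0,1,0,0,0,0,0,0,1,0,0,0,0,0,0,1]

```text
time_s: 16.35
position: [570.1, -145.2, 118.8]
tcp_rot: [-0.001, 0.142, 0.99, 0.0]
force: [-3.0, 0.2, -7.1]
opening: 12.7
gripper_force: 58.9
```

Request:
step_arm:
  rows: [0,0,0.05,0,0,0,1,0,0,0.05,0,0,0,1,0,0,0.05,0,0,0,1,0,0,0,0,0,0,1,0,0,0,0,0,0,1,0,0,0,0,0,0,1,0,0,0,0,0,0,1,0,0,0,0,0,0,1,0,0,0,0,0,0,1,0,0,0,0,0,0,1]

```text
time_s: 17.35
position: [570.9, -145.7, 116.7]
tcp_rot: [0.0, 0.142, 0.99, -0.0]
force: [-3.5, 0.3, 2.8]
opening: 12.7
gripper_force: 60.4
```

Request:
step_arm:
  rows: [0,0,0.05,0,0,0,1,0,0,0,0,0,0,1,0,0,0,0,0,0,1,0,0,0,0,0,0,1,0,0,-0.05,0,0,0,0,0,0,0,0,0,0,-1,0,0,0,0,0,0,-1,0,0,0,0,0,0,-1,0,0,0,0,0,0,-1,0,0,0,0,0,0,-1]

```text
time_s: 18.35
position: [570.5, -145.5, 116.2]
tcp_rot: [0.0, 0.142, 0.99, -0.0]
force: [-0.5, -0.1, 0.4]
opening: 85.3
gripper_force: 0.0
```

Request:
step_arm:
  rows: [0,0,-0.2,0,0,0,-1,0,0,-0.4,0,0,0,-1,0,0,-0.7,0,0,0,-1,0,0,-0.8,0,0,0,-1,0,0,-0.8,0,0,0,-1,0,0,-0.8,0,0,0,-1,0,0,-0.8,0,0,0,-1,0,0,-0.5,0,0,0,1,0,0,0,0,0,0,1,0,0,0,0,0,0,1]

```text
time_s: 19.35
position: [570.4, -145.4, 216.4]
tcp_rot: [0.0, 0.142, 0.99, -0.0]
force: [-0.3, 0.4, -0.2]
opening: 44.3
gripper_force: 0.0
```

```bash
python3 go.py 611.3 -157.5 190 -0.287; python3 - <<'E'
from rig import imaging
import cv2,numpy as np
s=imaging.camera("scene")[:,:,::-1];cv2.imwrite("pics/g_s.png",s)
t=imaging.camera("top")[:,:,::-1]
R=lambda im,x,y,w,h,k:cv2.resize(im[y:y+h,x:x+w],None,fx=k,fy=k,interpolation=cv2.INTER_CUBIC)
cv2.imwrite("pics/g1.png",np.hstack([R(s,190,180,100,140,4),R(t,325,130,100,140,4)]))
E
```

```text
t 19.35 pos [ 570.4 -145.4  216.4] force [-0.3  0.4 -0.2] open 44.3 0.0
shift tool now [-42.6  -0.1  26.5] after turn [-42.6  -0.   26.4] turn deg [-0.    0.02  0.16]
```

View pics/g1.png

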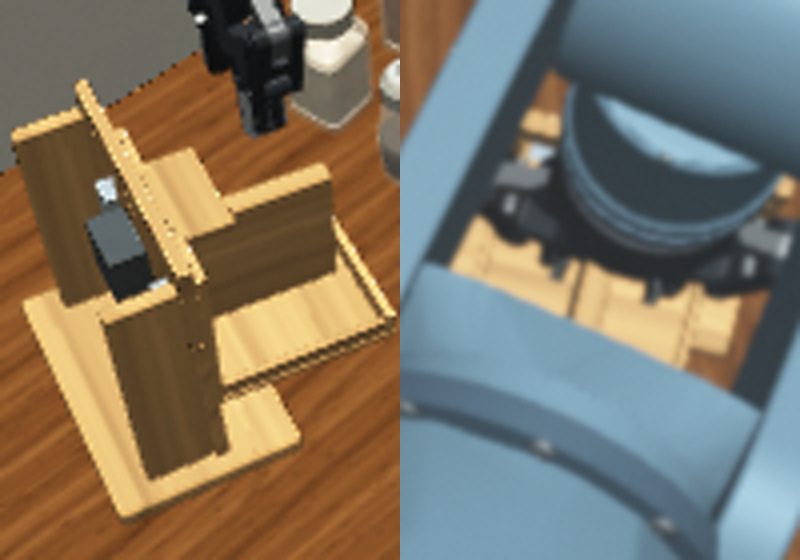

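The shelf hangs level by both claws, visible behind the panel at crop (105,188) and (160,285). I'll press the thumb pad to confirm it is home and the catch has snapped.

Request:
step_arm:
  rows: [-0.3,0,0,0,0,0,1,-0.5,0,0,0,0,0,1,-0.5,0,0,0,0,0,1,-0.4,0,0.2,0,0,0,1,-0.3,0,0.5,0,0,0,1,0,0,0.7,0,0,0,1,0,0,0.5,0,0,0,1,0,0,0.2,0,0,0,1,0,0,0,0,0,0,1,0,0,0,0,0,0,1]

```text
time_s: 20.45
position: [608.9, -156.7, 174.5]
tcp_rot: [0.0, 0.142, 0.99, -0.0]
force: [0.2, 0.5, 0.2]
opening: 0.1
gripper_force: 0.0
```

Request:
step_arm:
  rows: [0,0,0.1,0,0,0,1,0,0,0.1,0,0,0,1,0,0,0.05,0,0,0,1,0,0,0.05,0,0,0,1,0,0,0,0,0,0,1,0,0,0,0,0,0,1,0,0,0,0,0,0,1,0,0,0,0,0,0,1,0,0,0,0,0,0,1,0,0,0,0,0,0,1]

```text
time_s: 21.45
position: [608.9, -156.7, 168.3]
tcp_rot: [-0.0, 0.142, 0.99, -0.0]
force: [-0.1, 0.3, -0.0]
opening: 0.1
gripper_force: 0.0
```

Request:
step_arm:
  rows: [0,0,0.05,0,0,0,1,0,0,0.05,0,0,0,1,0,0,0.05,0,0,0,1,0,0,0,0,0,0,1,0,0,0,0,0,0,1,0,0,0,0,0,0,1,0,0,0,0,0,0,1,0,0,0,0,0,0,1,0,0,0,0,0,0,1,0,0,0,0,0,0,1]

```text
time_s: 22.45
position: [609.0, -156.7, 166.2]
tcp_rot: [0.0, 0.142, 0.99, -0.0]
force: [-2.8, 0.4, 7.2]
opening: 0.1
gripper_force: 3.0
```

Request:
step_arm:
  rows: [0,0,0.05,0,0,0,1,0,0,0,0,0,0,1,0,0,0,0,0,0,1,0,0,0,0,0,0,1,0,0,0,0,0,0,1,0,0,0,0,0,0,1,0,0,0,0,0,0,1,0,0,0,0,0,0,1,0,0,0,0,0,0,1,0,0,0,0,0,0,1]

```text
time_s: 23.45
position: [609.0, -156.7, 166.2]
tcp_rot: [0.0, 0.142, 0.99, -0.0]
force: [-5.9, 2.2, 10.4]
opening: 0.1
gripper_force: 5.5
```

The pad is stiff at 149 mm above the table, so the shelf is home. I'll retract and check once more.

Request:
step_arm:
  rows: [0,0,-0.2,0,0,0,1,0,0,-0.5,0,0,0,1,0,0,-0.8,0,0,0,1,0,0,-0.8,0,0,0,1,0,0,-0.8,0,0,0,1,0.6,0,-0.8,0,0,0,1,1,0,-0.8,0,0,0,1,1,0,-0.5,0,0,0,1,1,0,-0.3,0,0,0,1,1,0,0,0,0,0,1]

```text
time_s: 24.45
position: [520.6, -131.0, 277.0]
tcp_rot: [0.002, 0.142, 0.99, -0.001]
force: [-0.0, 0.0, -0.0]
opening: -0.2
gripper_force: 0.0
```

Request:
step_arm:
  rows: [1,0,0,0,0,0,1,1,0,0,0,0,0,1,1,0,0,0,0,0,1,0.5,0,0,0,0,0,1,0,0,0,0,0,0,1,0,0,0,0,0,0,1,0,0,0,0,0,0,1,0,0,0,0,0,0,1,0,0,0,0,0,0,1,0,0,0,0,0,0,1]

```text
time_s: 25.45
position: [453.5, -111.3, 274.1]
tcp_rot: [-0.0, 0.142, 0.99, 0.0]
force: [-0.9, 0.2, 0.7]
opening: -0.2
gripper_force: 0.0
```

```bash
python3 - <<'E'
from rig import imaging
import cv2,numpy as np
s=imaging.camera("scene")[:,:,::-1];t=imaging.camera("top")[:,:,::-1]
R=lambda im,x,y,w,h,k:cv2.resize(im[y:y+h,x:x+w],None,fx=k,fy=k,interpolation=cv2.INTER_CUBIC)
cv2.imwrite("pics/h1.png",np.hstack([R(s,190,180,100,140,4),R(t,325,130,100,140,4)]))
E
```

```text
(no output)
```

View pics/h1.png

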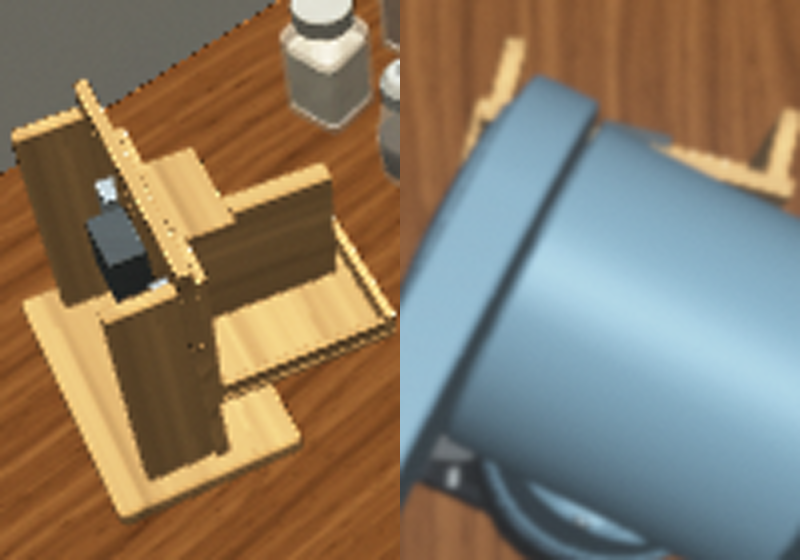

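The shelf is hanging level with its back against the panel. It did not move under the press, the robot is clear, and the jars near the rack are undisturbed.

```bash
python3 -c "
from rig import arm
print(arm.finish_job())"
```

```text
the job is handed in; nothing more can be done
None
```

The shelf hangs on the upright by both claws and I handed the job in at about 25 s; it sat solid under a 10 N press, and the catch, which I couldn't see, seems to have snapped out, judging by a force drop on the way down.

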